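# Oil the hat stretcher's pivot and hold it wide open

### The job

Take the oiling brush from its stand, dip its bristles well down into the small oil cup, dab them on the oil hole on top of the cam lever's pivot, and hang the brush back upright in its stand. Then swing the hat stretcher's lever round to the cam's highest point, where the two head halves stand furthest apart, and keep holding it there while I measure: the lever is sprung, so finish with it still held. Leave the cup and the other things on the bench where they are.

Things in the scene. Friction and masses are not known exactly. Their poses are not given: they have to be found in the camera images.
- stretcher: hat stretcher bolted to the bench: grey plate 190 x 370 x 16 mm with a wooden head-shaped oval split in halves (155 mm wide, top at z 135 mm) and the cam with its lever at one end. Origin on the bench under the cam's pivot; own +y runs along the plate to the head (52 to 260 mm from the pivot), -y over the small follower roller and cross bar (below z 45 mm) to the plate's end at 85 mm
- cam (a joint): lever angle (rad), growing clockwise seen from above: 0 at rest, lever along the stretcher's +x; 1.6 = cam's highest point, lever right over the follower roller, pointing straight away from the head (-y); past it the halves close again, stop at 2.3. A spring turns it back to 0 when let go; at the handle it takes about 5 N at first, 7 N from half way
- lever: flat steel lever arm of the cam, 18 mm wide, top at z = 57 mm; origin on the pivot axis at z = 52 mm, its own x runs along the lever; the handle's axis stands 130 mm from the pivot axis
- lever_grip_center (a point): centre of the lever's upright wooden handle, 23 mm thick and 50 mm high (z = 59 to 109 mm), half-way up; it revolves freely on its pin, so a grip on it need not turn with the lever
- oil_hole (a point): the dark oil hole in a round steel boss on the cam's pivot, 34 mm across; this point is the centre of the boss's flat top, z = 62 mm above the bench
- moving_half_top (a point): middle of the top of the head half next to the cam; drawn about 12 mm towards the cam at the highest point, against springs
- brush_grip (a point): centre of the oiling brush's round wooden handle, the place to grip: 19 mm thick there, upright; the handle reaches from 46 mm below this point (a steel drip collar 34 mm across lies just beneath) to 38 mm above it; the bristle tip is 100 mm below. Brush 80 g
- brush_tip (a point): lower end of the brush's dark bristle tuft, 14 mm thick and 24 mm long below a 16 mm steel ferrule; the tuft is springy and gives up to 12 mm along the handle, 0.5 N at first touch and 2.2 N pushed fully in
- bristles: the bristle tuft; origin at its lower end, z towards the handle
- stand_hole (a point): centre of the 24 mm hole in the top board (70 x 70 mm) of the fixed wooden brush stand (90 x 70 mm), at its upper face, 85 mm above the bench; the brush starts hanging in it, bristles down, its drip collar's underside (51 mm below brush_grip) on the board, bristle tip 36 mm above the bench
- oil_cup: small straight-sided open steel cup, loose, 70 mm across the rim, 50 mm high, inside 62 mm wide and 46 mm deep; origin at the centre of its underside. It and the brush stand are on opposite sides of the stretcher, either way round
- mug: bystander: white mug, 92 mm high
- pin_dish: bystander: low wide white dish, 104 mm across, 28 mm high
- spool: bystander: wooden cord spool, 52 mm across, 60 mm high
- hat_brush: bystander: long dark hat brush, 190 x 50 x 40 mm, bristles down
- tin: bystander: closed green tin, 64 mm across, 55 mm high
- shears: bystander: shears lying flat, 240 mm long
There are look-alikes about, which are no part of the job. Leave any purple look-alike of the part that bears stand_hole alone.

How it is judged (in metres and radians):
On the way, in this order (a step that is already met when the one before it is completed fails the run):
1. the bristles are dipped into the oil cup, their tip in the lower half of its depth (horizontal distance between brush_tip and oil_cup below 0.03 m and z of brush_tip in the frame of oil_cup below 0.027 m), for 0.1 s.
2. the bristles touch the top of the pivot boss at the oil hole (contact force between bristles and lever above 0.2 N and horizontal distance between brush_tip and oil_hole below 0.014 m), for 0.1 s.
3. the brush hangs in its stand again, upright (horizontal distance between brush_grip and stand_hole below 0.012 m and z of brush_grip in the frame of stand_hole between 0.044 and 0.056 m and angle between brush_grip's own z axis and vertical below 0.15 rad), for 0.2 s.
4. the lever is held at the cam's highest point (value of joint cam between 1.43 and 1.77 rad and contact force between the fingers and lever above 2 N), for 0.3 s.
At the end, for the whole second after the job is handed in: Finishes holding: cam within 0.17 rad of its highest point, fingers bearing on lever or handle with over 2 N; brush hangs upright in its stand, collar on the board (12 mm sideways, 6 mm in height); oil cup upright, within 30 mm of its place (all of step 3 and all of step 4 and angle between oil_cup's own z axis and vertical below 0.1 rad and distance of oil_cup from where it was at the start of the episode below 0.03 m); the arm keeps its last pose, push and grip.
It fails at once if the oil cup is tipped or pushed more than 30 mm (angle between oil_cup's own z axis and vertical above 0.35 rad or distance of oil_cup from where it was at the start of the episode above 0.03 m).
It fails at once if a bystander is moved more than 30 mm (distance of any of mug, pin_dish, spool, hat_brush, tin, shears from where it was at the start of the episode above 0.03 m).
It also fails if it takes over 72 s, if anything falls off the work surface, if the arm or the gripper's body presses on something with over 40 N, if the wrist force passes 120 N, or if a joint passes its speed limit or range.

### The arm

A 6-joint arm with a two-finger parallel gripper is mounted at the origin on the work surface. World frame = base frame: x ahead of the robot, y to its left, z up, the work surface at z = 0. Lengths are in mm, angles in rad, forces in N, time in s.
With the tool pointing down it reaches from about 350 to 975 mm from the base axis. Payload 7.1 kg.
Tool frame: the origin (TCP) lies at the very end of the fingers, on their centre line; the grasp point (between the pads) lies 19 mm behind it (ctrl.tcp_to_grasp is the distance from the TCP to the grasp point, in mm); z points along the fingers, x is the direction in which the jaws open and shut, and the axes are right-handed (so a half turn about z gives the same grasp; the last joint's range is limited). The gripper opens to 88 mm and grips with 3 to 60 N. Pads are 20 mm wide; open, the fingers measure 115 mm over their backs; the gripper's body (75 mm by 178 mm) begins 61 mm behind the grasp point.
Start: joints at [-1.205, 0.423, 1.63, -0, 1.089, -0.019], TCP at [234.625, -579.272, 222.675] pointing down, gripper open.
Joint ranges: [-3, 3], [-0.9, 2.11], [0.09, 2.58], [-1.31, 4.45], [0.11, 2.69], [-2.54, 2.54]. Speed limits (rad/s): [2.39, 2.39, 3.01, 3.14, 3.14, 3.14].

### API

Orientations are given as a rotation vector (axis times angle).
In Python, from workcell import get_obs, viewer, ctrl, masks_of gives the robot as it stands. The module is installed in compiled form; this text tells all that it offers.
- The arm moves only by the shell command python3 -m inch 'ROWS'. ROWS is JSON, a list of rows, each an object of numbers: "tx", "ty", "tz": the shift along the tool's x, y, z in cm; "ax", "ay", "az": the turn, a rotation vector about the tool's x, y, z in degrees; "jaw": the opening, from 0 (shut) to 1 (fully open). In form: [{"tx": .., "ty": .., "tz": .., "ax": .., "ay": .., "az": .., "jaw": ..}, ...]. A call has 1 to 12 rows; each row shifts and turns the commanded pose from where the row before left it, along the tool's axes as they then stand; what a row does not reach is not made up. A row lasts 1/8 s, in which the tool goes at most 62.5 mm and 10.7 degrees, less where a joint would pass 70% of its speed; a pose out of reach is approached as far as the arm can. A call is refused whole if a number of a shift passes 6.25 or a number of a turn 10.7, either way. A call with a gripper value outside its range is refused whole. The fingers move at their own pace and stop on an object; the grip force is fixed at half the most. Time passes only in rows, so rows that do not move let the fingers close. It gives the time, the measured TCP pose, the force and the opening at its end, in the units of the state.
- get_obs(): the state, without advancing time (a new reading comes with each control period).
- viewer.get_image(name): name is "side" or "top" or "wrist"; returns (picture, depth): 480x640x3 uint8, red, green, blue; 480x640 float32, mm along the optical axis (not along the pixel's ray), 0 where there is no reading.
- viewer.get_calibration(name): a dict with "fx", "fy", "cx", "cy" (pixels), "rvec" (rotation vector, rad) and "tvec" (3), from world to camera coordinates, as OpenCV has them. Camera axes: x right, y down, z forward; pixel columns grow to the right and rows downward; lengths in mm; the calibration is good to about 2 mm. A picture is of the moment at which its call begins: read the wrist's pose just before it. get_calibration takes no time and is no camera call; for the wrist camera it gives the pose at the moment of the call.
- ctrl.close_job(): hands the job in, once; it reports no verdict.
Trained networks look in the newest picture that a camera, given by its name, has taken for a name from the list of things; names that differ only in an ending like _2 or _b are one class to them, and where a whole thing is asked for, a point or a joint stands for the part that bears it (a point fixed in the world has none). Each returns a list of dicts, best first, with "score" (0 to 1); they miss things now and then, are a little off and sometimes report something else, mostly with a low value. They report only what shows in the picture. A call takes as long as a camera call. They do not tell look-alikes from the thing itself.
- masks_of(camera, thing): "pixels" (480x640 bool, what is visible of it) and "location" ([column, row] in pixels, amid what is visible of it).
The state is a dict: "t": time; "qpos": joint angles; "qvel": joint speeds; "joint_torque": joint torques, N m; "ee_pos": TCP position; "orientation": TCP orientation; "ft_force": force on the tool from outside, world axes, zero at the start; "moment": the same for the moment, N m; "width": finger opening in mm.
Only numpy, scipy, OpenCV 4.12 (cv2) and the standard library are available. Lean on these libraries where they do the work, as an engineer would, in place of code of your own. Each camera call takes 0.05 s, during which the arm holds its last target. There are 200 camera calls.

## Working session

There is one attempt and no reset: what is moved stays moved. The work goes in short steps, Python scripts to look and compute and a shell command to move; the robot and the scene stay as the last step left them, time stands still between calls to the robot, and variables do not carry over. Pictures are saved under pics/ and viewed, about 8 in all and at most 12, crops included, and the job is handed in when it is done.

```bash
mkdir -p pics
cat > h.py <<'E'
import numpy as np, cv2
from workcell import get_obs, viewer, ctrl, masks_of
def cal(n):
    c=viewer.get_calibration(n); R=cv2.Rodrigues(np.array(c["rvec"],float))[0]; return c,R,np.array(c["tvec"],float).ravel()
def ray(n,u,v,z,C=None):
    c,R,t=C or cal(n); d=R.T@np.array([(u-c["cx"])/c["fx"],(v-c["cy"])/c["fy"],1]); o=-R.T@t
    return o+d*(z-o[2])/d[2]
def cloud(n,dep,C=None):
    c,R,t=C or cal(n); v,u=np.mgrid[:480,:640]
    P=np.stack([(u-c["cx"])/c["fx"]*dep,(v-c["cy"])/c["fy"]*dep,dep],-1); return (P-t)@R
def proj(n,p,C=None):
    c,R,t=C or cal(n); q=R@np.array(p,float)+t; return q[0]/q[2]*c["fx"]+c["cx"],q[1]/q[2]*c["fy"]+c["cy"]
def save(n,im): cv2.imwrite("pics/"+n,im[:,:,::-1])
E
python3 - <<'E'
from h import *
np.set_printoptions(precision=1,suppress=True)
for n in("top","side"):
    im,d=viewer.get_image(n); save(n+"0.png",im); P=cloud(n,d); np.save(n+"P.npy",P)
    c,R,t=cal(n); print(n,c["fx"],-R.T@t)
    for th in("stand_hole","brush_grip","oil_cup","lever","lever_grip_center","oil_hole","moving_half_top","stretcher","bristles"):
        for m in masks_of(n,th)[:3]:
            p=P[m["pixels"]&(d>0)]
            if len(p): print(th,round(m["score"],2),np.array(m["location"]),len(p),"med",np.median(p,0),"max z",np.percentile(p[:,2],98))
print(get_obs())
E
```

```text
top 582.9538565030438 [ 351.4   -4.  1669.3]
stand_hole 0.98 [453.2 333.4] 1025 med [ 209.2 -392.9   83.2] max z 92.93184493493118
stand_hole 0.82 [386.7 284.5] 890 med [ 345.1 -207.1   84.2] max z 93.22878814137405
stand_hole 0.65 [429.1 249.9] 819 med [ 435.6 -336.8   83.4] max z 94.09083057508177
brush_grip 0.74 [428.3 249.8] 831 med [ 435.6 -336.7   83.1] max z 93.27493420289476
brush_grip 0.49 [439.6 245.6] 131 med [ 440.1 -340.9  103.3] max z 177.84838451757886
oil_cup 0.74 [187.9 214.3] 511 med [520.8 345.4  10.1] max z 56.59113877890525
lever 0.66 [344.4 203.4] 627 med [562.6 -87.7  57.7] max z 110.32946376425703
lever_grip_center 0.6 [346.5 162.4] 57 med [656.8 -93.6 105.4] max z 116.72311737245693
oil_hole 0.95 [345.6 199.4] 606 med [564.  -87.8  58. ] max z 110.48618767603077
moving_half_top 0.65 [339.6 198.3] 587 med [565.6 -87.5  58.1] max z 110.00585116404224
moving_half_top 0.26 [375.4 140.7] 425 med [ 745.8 -184.5   54.6] max z 63.655116756876694
stretcher 0.63 [307.7 212.4] 8576 med [535.7  12.3  42.9] max z 141.5675971955348
bristles 0.33 [426.7 247.2] 787 med [ 438
[... 751 characters left out ...]
7
moving_half_top 0.44 [295.5 238.2] 816 med [601.5 -84.2  58.7] max z 118.2863016093024
stretcher 0.8 [298.5 290.3] 12415 med [521.2 104.6  56.6] max z 137.8177740286171
stretcher 0.74 [153.5 406.8] 2849 med [674.6 394.1  54.7] max z 93.53977935719307
bristles 0.52 [246.6 417.2] 1462 med [520.2 336.9  21.3] max z 51.75149281985042
{'t': 1.0, 'qpos': array([-1.2,  0.4,  1.6,  0. ,  1.1, -0. ]), 'qvel': array([-0.,  0.,  0.,  0., -0.,  0.]), 'joint_torque': array([  0. , -54.5, -27.4,   0.1,   0. ,  -0. ]), 'ee_pos': array([ 234.6, -579.3,  222.7]), 'orientation': array([-2.6,  1.8, -0. ]), 'ft_force': array([-0.1,  0. ,  0.1]), 'moment': array([-0. ,  0.1,  0. ]), 'width': 87.44503891820288}
```

View pics/top0.png

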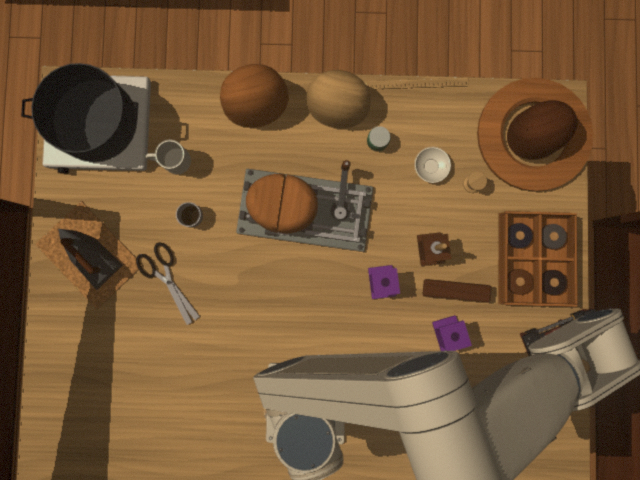

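View pics/side0.png

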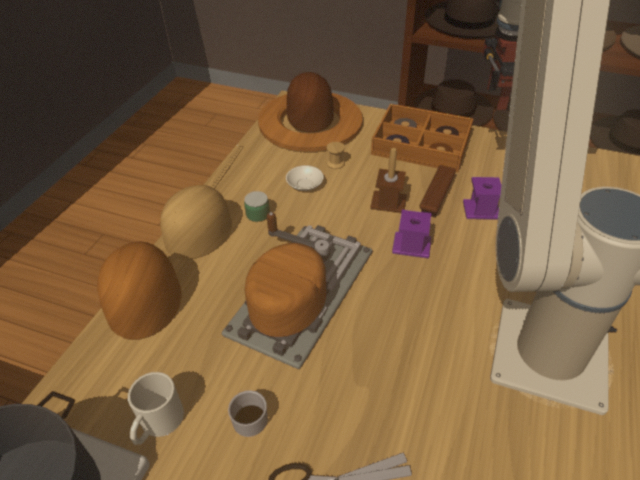

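Top view: stretcher at (305,210), cam boss at (341,212), lever up to its handle at (346,165), and oil cup at (189,215). Stand candidates are the brown one at (434,249), holding the brush, and the purple ones at (385,282) and (453,334). Brown fits, because it carries the brush and the purple ones are the look-alikes. I'll confirm this in a crop and measure.

Run:
```python
from h import *
np.set_printoptions(precision=1,suppress=True)
a=cv2.imread("pics/top0.png")[:,:,::-1]; b=cv2.imread("pics/side0.png")[:,:,::-1]
save("crop1.png",np.hstack([cv2.resize(a[145:305,320:480],(400,400),interpolation=2),cv2.resize(b[140:300,250:410],(400,400),interpolation=2)]))
T=np.load("topP.npy");S=np.load("sideP.npy")
def sel(P,c,r,z0,z1):
    q=P.reshape(-1,3); return q[(np.hypot(*(q[:,:2]-c).T)<r)&(q[:,2]>z0)&(q[:,2]<z1)]
for n,P in(("top",T),("side",S)):
    print(n)
    for z0,z1 in((97,115),(115,130),(130,150),(150,168),(168,182)):
        q=sel(P,[437,-337],30,z0,z1); print(" brush",z0,len(q),q.mean(0) if len(q) else "")
    q=sel(P,[437,-337],70,80,87); print(" board",len(q),[cv2.minAreaRect(q[:,:2].astype(np.float32))], np.median(q[:,2]))
    for nm,c,r,z0,z1 in(("handle",[655,-90],30,95,118),("boss",[545,-86],25,60,66),("cup rim",[521,342],50,42,58)):
        q=sel(P,c,r,z0,z1); print("",nm,len(q),q.mean(0) if len(q) else "", cv2.minEnclosingCircle(q[:,:2].astype(np.float32)) if len(q) else "")
    q=sel(P,[540,0],300,8,24); 
    q=q[(q[:,0]>400)&(q[:,0]<680)&(q[:,1]>-210)&(q[:,1]<200)]
    print(" plate",cv2.minAreaRect(q[:,:2].astype(np.float32)))
```

```text
top
 brush 97 11 [ 441.  -337.5  104. ]
 brush 115 8 [ 440.4 -339.5  123.4]
 brush 130 12 [ 439.9 -340.3  140.5]
 brush 150 15 [ 441.7 -340.9  160.9]
 brush 168 29 [ 440.6 -344.7  173.2]
 board 283 [((441.694580078125, -346.5279541015625), (70.00431060791016, 71.99051666259766), 8.576850891113281)] 84.23398576028657
 handle 54 [660.2 -93.6 107.2] ((660.9544677734375, -93.86952209472656), 11.669705390930176)
 boss 67 [541.4 -83.3  63. ] ((544.3408203125, -86.04388427734375), 24.303516387939453)
 cup rim 115 [519.9 344.7  49.6] ((518.9703369140625, 340.7566833496094), 35.20978927612305)
 plate ((540.2725219726562, -5.0710906982421875), (409.5843200683594, 279.348388671875), 89.89115905761719)
side
 brush 97 33 [ 438.6 -339.2  106.8]
 brush 115 33 [ 439.3 -338.9  122. ]
 brush 130 49 [ 438.4 -338.2  139.9]
 brush 150 44 [ 438.6 -340.3  158.4]
 brush 168 29 [ 439.8 -342.6  172.9]
 board 261 [((439.96356201171875, -345.2370300292969), (69.75316619873047, 80.34233856201172), 8.320353507995605)] 85.08260030249926
 handle 78 [658.4 -88.6 105.1] ((659.9928588867188, -90.16813659667969), 12.72590160369873)
 boss 95 [535.  -81.5  63.1] ((544.9594116210938, -86.5123062133789), 24.908039093017578)
 cup rim 328 [517.6 340.3  48.4] ((516.3831176757812, 341.8446350097656), 35.08293914794922)
 plate ((544.8426513671875, 6.7197265625), (256.53985595703125, 396.9266662597656), 4.371316909790039)
```

View pics/crop1.png

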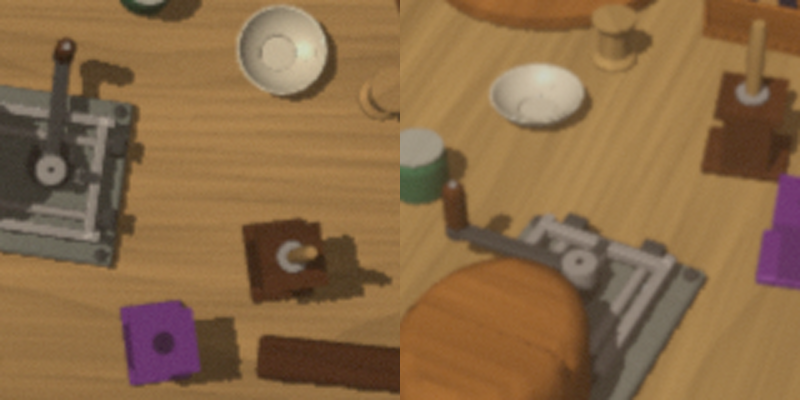

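Crop confirms it: the brown stand with the brush (collar and wooden handle) is right of and below the cam, and the purple block next to it is empty. I'll turn the tool to yaw -90° so that tx is world -y and ty is world -x.

```bash
cat >> h.py <<'E'
from scipy.spatial.transform import Rotation as Ro
def to(target,x=(0,-1)):
    """shift (cm, tool axes after straightening) and turn (deg) to reach target with tool down, tool x along x"""
    o=get_obs(); R=Ro.from_rotvec(o["orientation"]); z=np.array([0,0,-1.]); X=np.array([*x,0.])/np.hypot(*x)
    G=Ro.from_matrix(np.array([X,np.cross(z,X),z]).T)
    d=np.array(target,float)-o["ee_pos"]
    print("t",round(o["t"],2),"pos",o["ee_pos"].round(1),"turn deg",np.degrees((R.inv()*G).as_rotvec()).round(2),"shift cm now",(R.inv().apply(d)/10).round(2),"after turn",(G.inv().apply(d)/10).round(2),"F",o["ft_force"].round(1),"w",round(o["width"],1))
E
python3 - <<'E'
from h import *
to([441,-346,270])
c,R,t=cal("wrist"); print(c["fx"],(-R.T@t).round(0),R.round(2))
C=cal("top")
for u,v in((340,212.6),(341,212)): print(ray("top",u,v,62,C).round(1))
print(proj("top",[660,-92,109],C))
E
```

```text
t 1.0 pos [ 234.6 -579.3  222.7] turn deg [-0.    0.   22.05] shift cm now [-13.87 -27.88  -4.73] after turn [-23.33 -20.64  -4.73] F [-0.1  0.   0.1] w 87.4
353.0619781255353 [ 299. -553.  386.] [[ 0.38 -0.93 -0.  ]
 [-0.9  -0.36  0.26]
 [-0.24 -0.1  -0.97]]
[533.  -82.2  62. ]
[534.7 -85.   62. ]
(np.float64(345.56700919257923), np.float64(164.13545136485817))
```

```bash
python3 -m inch '[{"az":7.35,"tz":-1.6},{"az":7.35,"tz":-1.6},{"az":7.35,"tz":-1.5},{"tx":-4,"ty":-3.5},{"tx":-4,"ty":-3.5},{"tx":-4,"ty":-3.5},{"tx":-4,"ty":-3.5},{"tx":-4,"ty":-3.5},{"tx":-3.3,"ty":-3.1},{},{},{}]'
python3 - <<'E'
from h import *
C=cal("wrist"); im,d=viewer.get_image("wrist"); save("w1.png",im); P=cloud("wrist",d,C); np.save("w1P.npy",P)
to([441,-346,270])
np.set_printoptions(precision=1,suppress=True)
q=P[d>0]
def sel(c,r,z0,z1): return q[(np.hypot(*(q[:,:2]-c).T)<r)&(q[:,2]>z0)&(q[:,2]<z1)]
for z0,z1 in((86,97),(97,115),(115,130),(130,150),(150,168),(168,182)):
    s=sel([441,-346],30,z0,z1); print(z0,len(s),s.mean(0),s.min(0),s.max(0)) if len(s) else 0
s=sel([441,-346],60,80,87.5); print(cv2.minAreaRect(s[:,:2].astype(np.float32)),np.median(s[:,2]))
E
```

```text
t 1.05 pos [ 234.6 -579.3  222.7] turn deg [ 0.    0.   22.05] shift cm now [-13.87 -27.89  -4.73] after turn [-23.33 -20.64  -4.73] F [-0.6 -1.3 -0.4] w 87.7
((0.0, 0.0), (0.0, 0.0), 0.0) nan$[0]: bad value
  return _methods._mean(a, axis=axis, dtype=dtype,
  ret = ret.dtype.type(ret / rcount)
```

View pics/w1.png

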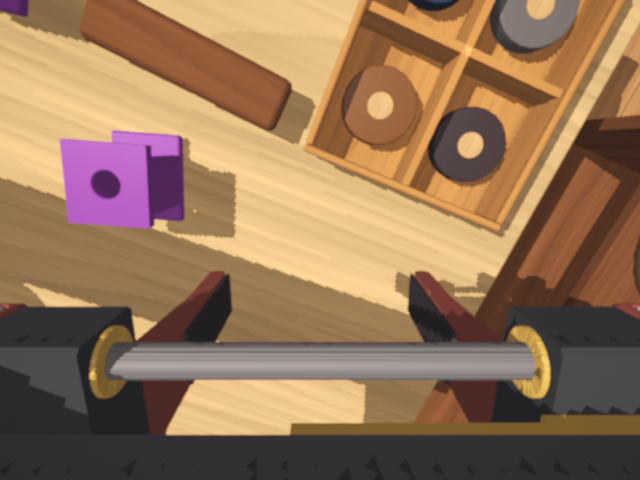

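The move was refused because a row needs every key, so this picture is from the start pose: purple look-alike at (105,183), brush not in view. I'll resend the full rows.

```bash
python3 -m inch '[{"tx":0,"ty":0,"tz":-1.6,"ax":0,"ay":0,"az":7.35,"jaw":1},{"tx":0,"ty":0,"tz":-1.6,"ax":0,"ay":0,"az":7.35,"jaw":1},{"tx":0,"ty":0,"tz":-1.5,"ax":0,"ay":0,"az":7.35,"jaw":1},{"tx":-4,"ty":-3.5,"tz":0,"ax":0,"ay":0,"az":0,"jaw":1},{"tx":-4,"ty":-3.5,"tz":0,"ax":0,"ay":0,"az":0,"jaw":1},{"tx":-4,"ty":-3.5,"tz":0,"ax":0,"ay":0,"az":0,"jaw":1},{"tx":-4,"ty":-3.5,"tz":0,"ax":0,"ay":0,"az":0,"jaw":1},{"tx":-4,"ty":-3.5,"tz":0,"ax":0,"ay":0,"az":0,"jaw":1},{"tx":-3.3,"ty":-3.1,"tz":0,"ax":0,"ay":0,"az":0,"jaw":1},{"tx":0,"ty":0,"tz":0,"ax":0,"ay":0,"az":0,"jaw":1},{"tx":0,"ty":0,"tz":0,"ax":0,"ay":0,"az":0,"jaw":1},{"tx":0,"ty":0,"tz":0,"ax":0,"ay":0,"az":0,"jaw":1}]'
python3 - <<'E'
from h import *
C=cal("wrist"); im,d=viewer.get_image("wrist"); save("w2.png",im); P=cloud("wrist",d,C); np.save("w2P.npy",P)
to([441,-346,270])
np.set_printoptions(precision=1,suppress=True)
q=P[d>0]
def sel(c,r,z0,z1): return q[(np.hypot(*(q[:,:2]-c).T)<r)&(q[:,2]>z0)&(q[:,2]<z1)]
for z0,z1 in((88,97),(97,115),(115,130),(130,150),(150,168),(168,182)):
    s=sel([441,-346],30,z0,z1); print(z0,len(s),s.mean(0),s.min(0),s.max(0)) if len(s) else 0
s=sel([441,-346],60,80,87.5); print(cv2.minAreaRect(s[:,:2].astype(np.float32)) if len(s) else 0)
E
```

```text
t: 2.55
ee_pos: [439.8, -347.2, 269.6]
orientation: [2.22, -2.223, -0.0]
ft_force: [0.1, -0.7, -0.1]
width: 87.7
t 2.6 pos [ 439.8 -347.2  269.7] turn deg [ 0.01 -0.01 -0.1 ] shift cm now [-0.12 -0.11 -0.03] after turn [-0.12 -0.12 -0.03] F [-0.7 -1.2  0.6] w 87.6
88 512 [ 445.6 -345.8   90.9] [ 428.1 -374.    88. ] [ 462.8 -325.1   96.9]
97 38 [ 447.5 -345.6  106.2] [ 444.7 -352.9   97.6] [ 449.  -338.7  114.7]
115 47 [ 447.9 -346.4  122.3] [ 444.8 -353.5  115. ] [ 449.6 -338.1  129.8]
130 108 [ 447.6 -346.   141.3] [ 440.6 -355.   130.6] [ 450. -337.  150.]
150 148 [ 446.4 -345.9  160.5] [ 433.6 -354.6  150. ] [ 449.5 -337.4  167.9]
168 295 [ 442.  -345.7  173.5] [ 434.5 -353.5  168. ] [ 448.6 -338.8  177.1]
((440.34979248046875, -345.6988220214844), (70.46530151367188, 70.1433334350586), 8.361502647399902)
```

View pics/w2.png

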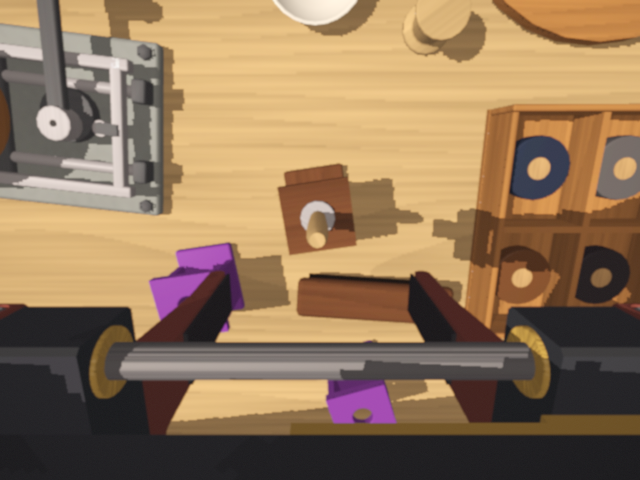

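Wrist view: brush upright in the brown stand at (317,215), hat brush below at (355,298), boss with its oil hole at (54,123). Axis is at (440.2,-345.9), matching the board centre, so I'm going down to grip.

```bash
python3 -m inch '[{"tx":-0.13,"ty":-0.04,"tz":2.5,"ax":0,"ay":0,"az":-0.1,"jaw":1},{"tx":0,"ty":0,"tz":2.5,"ax":0,"ay":0,"az":0,"jaw":1},{"tx":0,"ty":0,"tz":2.5,"ax":0,"ay":0,"az":0,"jaw":1},{"tx":0,"ty":0,"tz":2.5,"ax":0,"ay":0,"az":0,"jaw":1},{"tx":0,"ty":0,"tz":2.5,"ax":0,"ay":0,"az":0,"jaw":1},{"tx":0,"ty":0,"tz":2.7,"ax":0,"ay":0,"az":0,"jaw":1},{"tx":0,"ty":0,"tz":0,"ax":0,"ay":0,"az":0,"jaw":1},{"tx":0,"ty":0,"tz":0,"ax":0,"ay":0,"az":0,"jaw":0},{"tx":0,"ty":0,"tz":0,"ax":0,"ay":0,"az":0,"jaw":0},{"tx":0,"ty":0,"tz":0,"ax":0,"ay":0,"az":0,"jaw":0},{"tx":0,"ty":0,"tz":0,"ax":0,"ay":0,"az":0,"jaw":0},{"tx":0,"ty":0,"tz":0,"ax":0,"ay":0,"az":0,"jaw":0}]'
python3 - <<'E'
from h import *
to([440.2,-345.9,117])
P=np.load("w2P.npy"); im=cv2.imread("pics/w2.png")
np.set_printoptions(precision=1,suppress=True)
s=P[90:160,20:100].reshape(-1,3); s=s[(s[:,2]>60)&(s[:,2]<66)]
print("boss",len(s),s.mean(0),cv2.minEnclosingCircle(s[:,:2].astype(np.float32)))
q=P.reshape(-1,3); q=q[(q[:,2]>54)&(q[:,2]<59.5)&(q[:,0]>560)&(q[:,0]<660)&(q[:,1]>-130)&(q[:,1]<-50)]
print("lever",len(q),[ (q[(q[:,0]>a)&(q[:,0]<a+15)].mean(0)) for a in range(560,650,15)])
# hole from its dark pixel, in image around (54,123)
g=cv2.cvtColor(im,cv2.COLOR_BGR2GRAY)[110:136,40:68]; v,u=np.unravel_index(np.argmin(cv2.GaussianBlur(g,(3,3),0)[6:-6,6:-6]),(14,16)); print("hole px",u+46,v+116,"P",P[v+116,u+46])
E
```

```text
t: 4.1
ee_pos: [441.1, -345.0, 117.9]
orientation: [-2.223, 2.219, -0.0]
ft_force: [0.5, -0.1, -0.5]
width: 41.2
t 4.1 pos [ 441.1 -345.   117.9] turn deg [-0.01 -0.01  0.1 ] shift cm now [0.09 0.09 0.09] after turn [0.09 0.09 0.09] F [ 0.5 -0.1 -0.5] w 41.2
boss 955 [531.6 -83.7  62.7] ((531.1559448242188, -82.92414093017578), 17.541120529174805)
lever 1837 [array([567.5, -87.1,  57.4]), array([582.7, -88.4,  57.3]), array([597.7, -89.7,  57.4]), array([612.6, -91. ,  57.3]), array([627.6, -92.3,  57.3]), array([638.1, -93.4,  57.3])]
hole px 53 123 P [531.5 -82.5  63. ]
```

```bash
python3 -m inch '[{"tx":0,"ty":0,"tz":0,"ax":0,"ay":0,"az":0,"jaw":0},{"tx":0,"ty":0,"tz":0,"ax":0,"ay":0,"az":0,"jaw":0},{"tx":0,"ty":0,"tz":0,"ax":0,"ay":0,"az":0,"jaw":0},{"tx":0,"ty":0,"tz":0,"ax":0,"ay":0,"az":0,"jaw":0},{"tx":0,"ty":0,"tz":0,"ax":0,"ay":0,"az":0,"jaw":0},{"tx":0,"ty":0,"tz":0,"ax":0,"ay":0,"az":0,"jaw":0}]'
python3 -c "
from h import *
to([440.2,-345.9,117]);print(get_obs()['qpos'])"
```

```text
t: 4.85
ee_pos: [441.0, -344.9, 117.6]
orientation: [-2.223, 2.22, 0.0]
ft_force: [-0.8, 0.4, -1.1]
width: 18.1
t 4.85 pos [ 441.  -344.9  117.6] turn deg [0.01 0.01 0.1 ] shift cm now [0.1  0.08 0.06] after turn [0.1  0.08 0.06] F [-0.8  0.4 -1.1] w 18.1
[-6.85052635e-01  4.73302302e-01  1.84452538e+00  4.84915697e-05
  8.23932478e-01  8.84046877e-01]
```

```bash
python3 -m inch '[{"tx":0,"ty":0,"tz":-2,"ax":0,"ay":0,"az":0,"jaw":0},{"tx":0,"ty":0,"tz":-4,"ax":0,"ay":0,"az":0,"jaw":0},{"tx":0,"ty":0,"tz":-4,"ax":0,"ay":0,"az":0,"jaw":0},{"tx":0,"ty":0,"tz":-4,"ax":0,"ay":0,"az":0,"jaw":0},{"tx":-2,"ty":-0.3,"tz":-3,"ax":0,"ay":0,"az":0,"jaw":0},{"tx":-4,"ty":-0.5,"tz":0,"ax":0,"ay":0,"az":0,"jaw":0},{"tx":-4.5,"ty":-0.5,"tz":0,"ax":0,"ay":0,"az":0,"jaw":0},{"tx":-4.5,"ty":-0.5,"tz":0,"ax":0,"ay":0,"az":0,"jaw":0},{"tx":-4.5,"ty":-0.5,"tz":0,"ax":0,"ay":0,"az":0,"jaw":0},{"tx":-4.5,"ty":-0.5,"tz":0,"ax":0,"ay":0,"az":0,"jaw":0},{"tx":-4.5,"ty":-0.5,"tz":0,"ax":0,"ay":0,"az":0,"jaw":0},{"tx":-4.5,"ty":-0.5,"tz":0,"ax":0,"ay":0,"az":0,"jaw":0}]'
python3 -c "
from h import *
to([518,341,297])"
```

```text
t: 6.35
ee_pos: [478.3, -13.5, 287.8]
orientation: [-2.223, 2.22, -0.0]
ft_force: [0.8, 0.1, -1.3]
width: 17.8
t 6.35 pos [478.3 -13.5 287.8] turn deg [-0.01 -0.    0.09] shift cm now [-35.44  -4.02  -0.92] after turn [-35.45  -3.97  -0.92] F [ 0.8  0.1 -1.3] w 17.8
```

```bash
python3 -m inch '[{"tx":-4.5,"ty":-0.5,"tz":0,"ax":0,"ay":0,"az":0,"jaw":0},{"tx":-4.5,"ty":-0.5,"tz":0,"ax":0,"ay":0,"az":0,"jaw":0},{"tx":-4.5,"ty":-0.5,"tz":0,"ax":0,"ay":0,"az":0,"jaw":0},{"tx":-4.5,"ty":-0.5,"tz":0,"ax":0,"ay":0,"az":0,"jaw":0},{"tx":-4.5,"ty":-0.5,"tz":0,"ax":0,"ay":0,"az":0,"jaw":0},{"tx":-4.5,"ty":-0.5,"tz":0,"ax":0,"ay":0,"az":0,"jaw":0},{"tx":-4,"ty":-0.5,"tz":0,"ax":0,"ay":0,"az":0,"jaw":0},{"tx":-3,"ty":-0.3,"tz":0,"ax":0,"ay":0,"az":0,"jaw":0},{"tx":0,"ty":0,"tz":0,"ax":0,"ay":0,"az":0,"jaw":0},{"tx":0,"ty":0,"tz":0,"ax":0,"ay":0,"az":0,"jaw":0}]'
python3 - <<'E'
from h import *
C=cal("wrist"); im,d=viewer.get_image("wrist"); save("w3.png",im); P=cloud("wrist",d,C).reshape(-1,3)
to([518,341,297])
s=P[(np.hypot(P[:,0]-518,P[:,1]-341)<48)&(P[:,2]>44)&(P[:,2]<56)]
print(len(s),cv2.minEnclosingCircle(s[:,:2].astype(np.float32)) if len(s) else 0)
E
```

```text
t: 7.6
ee_pos: [515.5, 324.4, 287.3]
orientation: [2.223, -2.219, -0.0]
ft_force: [-0.6, -1.8, -0.9]
width: 17.9
t 7.65 pos [515.6 324.2 287.5] turn deg [ 0.03 -0.04  0.07] shift cm now [-1.68 -0.24 -0.95] after turn [-1.68 -0.24 -0.95] F [ 0.2  0.1 -0.8] w 17.7
645 ((517.7120361328125, 341.4735412597656), 34.56584548950195)
```

View pics/w3.png

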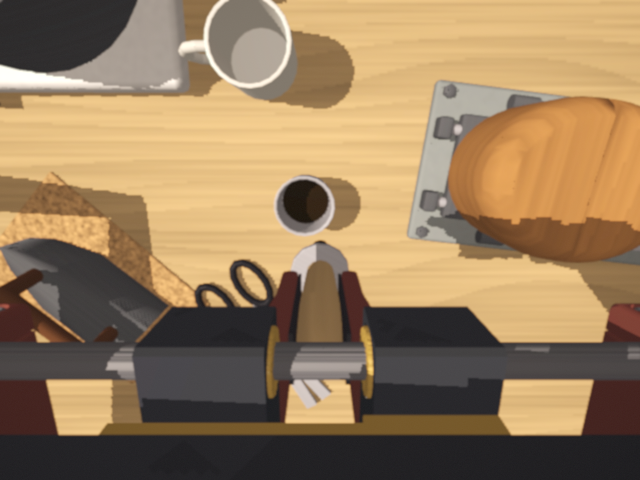

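Wrist view: cup at (305,203) with the mug at (248,40) clear of it, and the brush straight in the jaws. The cup centre measures (517.7,341.5), rim radius 34.6, so I'll dip.

```bash
python3 -m inch '[{"tx":-1.72,"ty":-0.22,"tz":2,"ax":0,"ay":0,"az":0,"jaw":0},{"tx":0,"ty":0,"tz":4,"ax":0,"ay":0,"az":0,"jaw":0},{"tx":0,"ty":0,"tz":4,"ax":0,"ay":0,"az":0,"jaw":0},{"tx":0,"ty":0,"tz":3.5,"ax":0,"ay":0,"az":0,"jaw":0},{"tx":0,"ty":0,"tz":3,"ax":0,"ay":0,"az":0,"jaw":0},{"tx":0,"ty":0,"tz":2,"ax":0,"ay":0,"az":0,"jaw":0},{"tx":0,"ty":0,"tz":0.7,"ax":0,"ay":0,"az":0,"jaw":0},{"tx":0,"ty":0,"tz":0,"ax":0,"ay":0,"az":0,"jaw":0},{"tx":0,"ty":0,"tz":0,"ax":0,"ay":0,"az":0,"jaw":0},{"tx":0,"ty":0,"tz":0,"ax":0,"ay":0,"az":0,"jaw":0}]'
python3 -c "
from h import *
to([517.7,341.5,95])"
```

```text
t: 8.9
ee_pos: [518.7, 342.7, 96.8]
orientation: [-2.222, 2.218, -0.001]
ft_force: [0.7, -0.3, -1.9]
width: 17.8
t 8.9 pos [518.7 342.7  96.8] turn deg [-0.09  0.06  0.1 ] shift cm now [0.12 0.1  0.18] after turn [0.12 0.1  0.18] F [ 0.7 -0.3 -1.9] w 17.8
```

```bash
python3 -m inch '[{"tx":0,"ty":0,"tz":-2,"ax":0,"ay":0,"az":0,"jaw":0},{"tx":0,"ty":0,"tz":-4,"ax":0,"ay":0,"az":0,"jaw":0},{"tx":0,"ty":0,"tz":-5,"ax":0,"ay":0,"az":0,"jaw":0},{"tx":0,"ty":0,"tz":-5,"ax":0,"ay":0,"az":0,"jaw":0},{"tx":2,"ty":0,"tz":-4,"ax":0,"ay":0,"az":0,"jaw":0},{"tx":5,"ty":-0.2,"tz":0,"ax":0,"ay":0,"az":0,"jaw":0},{"tx":5.5,"ty":-0.2,"tz":0,"ax":0,"ay":0,"az":0,"jaw":0},{"tx":5.5,"ty":-0.2,"tz":0,"ax":0,"ay":0,"az":0,"jaw":0},{"tx":5.5,"ty":-0.2,"tz":0,"ax":0,"ay":0,"az":0,"jaw":0},{"tx":5.5,"ty":-0.2,"tz":0,"ax":0,"ay":0,"az":0,"jaw":0},{"tx":5.5,"ty":-0.2,"tz":0,"ax":0,"ay":0,"az":0,"jaw":0},{"tx":5.0,"ty":-0.2,"tz":0,"ax":0,"ay":0,"az":0,"jaw":0}]'
python3 -m inch '[{"tx":3,"ty":0,"tz":0,"ax":0,"ay":0,"az":0,"jaw":0},{"tx":0,"ty":0,"tz":0,"ax":0,"ay":0,"az":0,"jaw":0},{"tx":0,"ty":0,"tz":0,"ax":0,"ay":0,"az":0,"jaw":0}]'
python3 - <<'E'
from h import *
C=cal("wrist"); im,d=viewer.get_image("wrist"); P=cloud("wrist",d,C)
to([531.4,-83.2,160])
s=P.reshape(-1,3); s=s[(np.hypot(s[:,0]-531.4,s[:,1]+83.2)<25)&(s[:,2]>60.5)&(s[:,2]<66)]
print(len(s),s.mean(0) if len(s) else 0,cv2.minEnclosingCircle(s[:,:2].astype(np.float32)) if len(s) else 0)
E
```

```text
t: 10.4
ee_pos: [532.7, -54.6, 297.6]
orientation: [-2.222, 2.219, -0.003]
ft_force: [0.6, 1.0, -0.3]
width: 18.2
t: 10.78
ee_pos: [532.8, -82.1, 296.6]
orientation: [-2.222, 2.219, -0.001]
ft_force: [0.7, -0.0, -0.8]
width: 17.9
t 10.82 pos [532.8 -81.8 296.4] turn deg [-0.05  0.01  0.13] shift cm now [ 0.14  0.15 13.64] after turn [ 0.14  0.14 13.64] F [-0.3  0.6 -0.5] w 17.9
658 [532.00827165 -82.33610147  62.8045322 ] ((531.5469970703125, -82.44058227539062), 16.83685874938965)
```

```bash
python3 -m inch '[{"tx":0.1,"ty":0.13,"tz":3,"ax":0,"ay":0,"az":0.1,"jaw":0},{"tx":0,"ty":0,"tz":4,"ax":0,"ay":0,"az":0,"jaw":0},{"tx":0,"ty":0,"tz":4,"ax":0,"ay":0,"az":0,"jaw":0},{"tx":0,"ty":0,"tz":2.5,"ax":0,"ay":0,"az":0,"jaw":0},{"tx":0,"ty":0,"tz":1.5,"ax":0,"ay":0,"az":0,"jaw":0},{"tx":0,"ty":0,"tz":0.7,"ax":0,"ay":0,"az":0,"jaw":0},{"tx":0,"ty":0,"tz":0.3,"ax":0,"ay":0,"az":0,"jaw":0},{"tx":0,"ty":0,"tz":0,"ax":0,"ay":0,"az":0,"jaw":0},{"tx":0,"ty":0,"tz":0,"ax":0,"ay":0,"az":0,"jaw":0},{"tx":0,"ty":0,"tz":0,"ax":0,"ay":0,"az":0,"jaw":0}]'
python3 - <<'E'
from h import *
im,d=viewer.get_image("side"); u,v=map(int,proj("side",[531,-83,62])); print(u,v); save("dab.png",cv2.resize(im[v-90:v+50,u-90:u+90],None,fx=4,fy=4,interpolation=2))
to([531.5,-82.8,136])
E
```

```text
t: 12.08
ee_pos: [531.8, -83.7, 136.2]
orientation: [-2.221, 2.221, -0.001]
ft_force: [-0.5, 0.8, 1.4]
width: 18.1
321 244
t 12.12 pos [531.8 -83.7 136.1] turn deg [-0.05 -0.01 -0.01] shift cm now [-0.09  0.03  0.01] after turn [-0.09  0.03  0.01] F [0.2 1.1 0.6] w 17.8
```

View pics/dab.png

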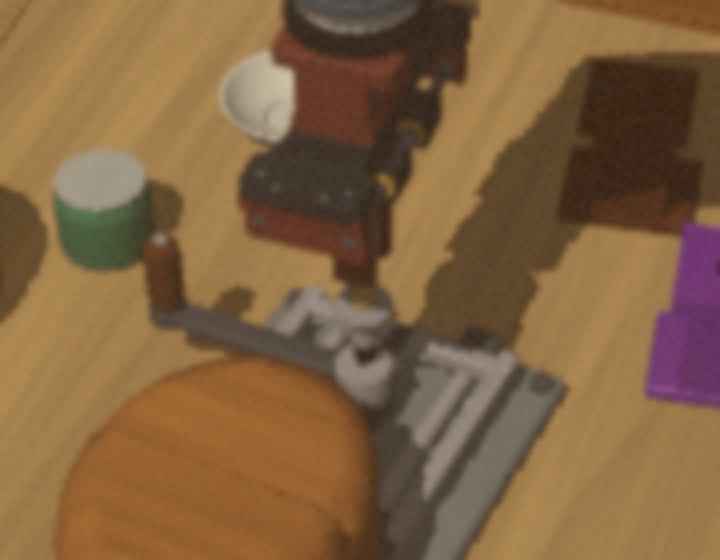

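Side crop: dark tuft sits on the grey boss at (365,352), and the force in z rose by about 2 N. I'll press 2 mm more to be sure, then go back over the stand.

```bash
python3 -m inch '[{"tx":0,"ty":0,"tz":0.2,"ax":0,"ay":0,"az":0,"jaw":0},{"tx":0,"ty":0,"tz":0,"ax":0,"ay":0,"az":0,"jaw":0},{"tx":0,"ty":0,"tz":0,"ax":0,"ay":0,"az":0,"jaw":0}]'
python3 -m inch '[{"tx":0,"ty":0,"tz":-2,"ax":0,"ay":0,"az":0,"jaw":0},{"tx":0,"ty":0,"tz":-5,"ax":0,"ay":0,"az":0,"jaw":0},{"tx":0,"ty":0,"tz":-5,"ax":0,"ay":0,"az":0,"jaw":0},{"tx":2.2,"ty":0.77,"tz":-3.2,"ax":0,"ay":0,"az":0,"jaw":0},{"tx":4,"ty":1.4,"tz":0,"ax":0,"ay":0,"az":0,"jaw":0},{"tx":4,"ty":1.4,"tz":0,"ax":0,"ay":0,"az":0,"jaw":0},{"tx":4,"ty":1.4,"tz":0,"ax":0,"ay":0,"az":0,"jaw":0},{"tx":4,"ty":1.4,"tz":0,"ax":0,"ay":0,"az":0,"jaw":0},{"tx":4,"ty":1.4,"tz":0,"ax":0,"ay":0,"az":0,"jaw":0},{"tx":4,"ty":1.3,"tz":0,"ax":0,"ay":0,"az":0,"jaw":0},{"tx":0,"ty":0,"tz":0,"ax":0,"ay":0,"az":0,"jaw":0},{"tx":0,"ty":0,"tz":0,"ax":0,"ay":0,"az":0,"jaw":0}]'
python3 - <<'E'
from h import *
C=cal("wrist"); im,d=viewer.get_image("wrist"); P=cloud("wrist",d,C).reshape(-1,3); save("w4.png",im)
to([440.9,-345.2,220])
s=P[(np.hypot(P[:,0]-440.9,P[:,1]+345.2)<60)&(P[:,2]>80)&(P[:,2]<87.5)]
print("board",len(s),cv2.minAreaRect(s[:,:2].astype(np.float32)) if len(s) else 0)
E
```

```text
t: 12.5
ee_pos: [531.6, -83.7, 133.7]
orientation: [-2.221, 2.221, -0.0]
ft_force: [1.0, 0.1, 1.6]
width: 18.0
t: 14.0
ee_pos: [440.5, -345.1, 285.2]
orientation: [-2.221, 2.222, 0.002]
ft_force: [-0.4, -0.3, -1.2]
width: 17.6
t 14.05 pos [ 440.8 -344.8  285.4] turn deg [0.03 0.04 0.02] shift cm now [ 0.05 -0.02  6.54] after turn [ 0.04 -0.01  6.54] F [-0.1  0.1 -0.5] w 17.8
board 3895 ((440.40679931640625, -345.74334716796875), (70.39290618896484, 70.10649108886719), 8.406197547912598)
```

View pics/w4.png

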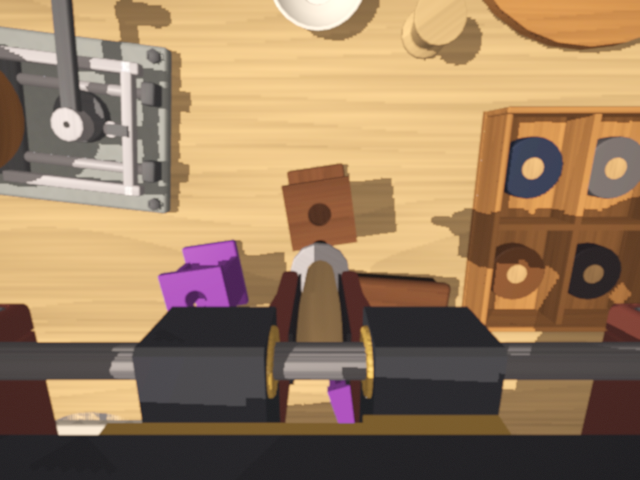

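Wrist view: empty brown stand hole at (319,214), brush still upright in the jaws. Lowering to just above the hole first, with a check on where the hole is.

```bash
python3 -c "
from h import *
print(ray('wrist',319.3,213.8,85).round(1))"
python3 -m inch '[{"tx":0,"ty":0,"tz":3,"ax":0,"ay":0,"az":0,"jaw":0},{"tx":0,"ty":0,"tz":4,"ax":0,"ay":0,"az":0,"jaw":0},{"tx":0,"ty":0,"tz":3,"ax":0,"ay":0,"az":0,"jaw":0},{"tx":0,"ty":0,"tz":1,"ax":0,"ay":0,"az":0,"jaw":0},{"tx":0,"ty":0,"tz":0,"ax":0,"ay":0,"az":0,"jaw":0},{"tx":0,"ty":0,"tz":0,"ax":0,"ay":0,"az":0,"jaw":0}]'
python3 -c "
from h import *
to([440.6,-345.3,118])"
```

```text
[ 441.4 -344.9   85. ]
t: 14.8
ee_pos: [441.7, -346.0, 177.0]
orientation: [-2.222, 2.221, -0.003]
ft_force: [0.4, -0.3, -0.6]
width: 18.3
t 14.8 pos [ 441.7 -346.   177. ] turn deg [-0.1  -0.08  0.02] shift cm now [-0.07  0.12  5.9 ] after turn [-0.07  0.11  5.9 ] F [ 0.4 -0.3 -0.6] w 18.3
```

```bash
python3 -m inch '[{"tx":0,"ty":0.04,"tz":1,"ax":0,"ay":0,"az":0,"jaw":0},{"tx":0,"ty":0,"tz":1,"ax":0,"ay":0,"az":0,"jaw":0},{"tx":0,"ty":0,"tz":1,"ax":0,"ay":0,"az":0,"jaw":0},{"tx":0,"ty":0,"tz":1,"ax":0,"ay":0,"az":0,"jaw":0},{"tx":0,"ty":0,"tz":1,"ax":0,"ay":0,"az":0,"jaw":0},{"tx":0,"ty":0,"tz":0.6,"ax":0,"ay":0,"az":0,"jaw":0},{"tx":0,"ty":0,"tz":0.2,"ax":0,"ay":0,"az":0,"jaw":0},{"tx":0,"ty":0,"tz":0,"ax":0,"ay":0,"az":0,"jaw":0},{"tx":0,"ty":0,"tz":0,"ax":0,"ay":0,"az":0,"jaw":0}]'
python3 -c "
from h import *
to([440.6,-345.3,117.6])"
```

```text
t: 15.92
ee_pos: [440.5, -345.8, 117.9]
orientation: [-2.221, 2.222, -0.001]
ft_force: [0.0, -0.4, -0.8]
width: 17.8
t 15.93 pos [ 440.5 -345.8  117.9] turn deg [-0.03 -0.02 -0.01] shift cm now [-0.05 -0.01  0.03] after turn [-0.05 -0.01  0.03] F [ 0.  -0.4 -0.8] w 17.8
```

```bash
python3 -m inch '[{"tx":0,"ty":0,"tz":0,"ax":0,"ay":0,"az":0,"jaw":0.3},{"tx":0,"ty":0,"tz":0,"ax":0,"ay":0,"az":0,"jaw":0.4},{"tx":0,"ty":0,"tz":0,"ax":0,"ay":0,"az":0,"jaw":0.6},{"tx":0,"ty":0,"tz":0,"ax":0,"ay":0,"az":0,"jaw":0.6},{"tx":0,"ty":0,"tz":0,"ax":0,"ay":0,"az":0,"jaw":0.6},{"tx":0,"ty":0,"tz":0,"ax":0,"ay":0,"az":0,"jaw":0.6}]'
python3 -m inch '[{"tx":0,"ty":0,"tz":-3,"ax":0,"ay":0,"az":0,"jaw":0.6},{"tx":0,"ty":0,"tz":-4,"ax":0,"ay":0,"az":0,"jaw":0.6},{"tx":0,"ty":0,"tz":-4,"ax":0,"ay":0,"az":0,"jaw":0.6},{"tx":0,"ty":0,"tz":-3,"ax":0,"ay":0,"az":0,"jaw":0.6},{"tx":0,"ty":0,"tz":0,"ax":0,"ay":0,"az":0,"jaw":0.6},{"tx":0,"ty":0,"tz":0,"ax":0,"ay":0,"az":0,"jaw":0.6}]'
cat > bchk.py <<'E'
from h import *
def bchk(n="wrist"):
    C=cal(n); im,d=viewer.get_image(n); P=cloud(n,d,C); q=P[d>0]
    np.set_printoptions(precision=1,suppress=True)
    for z0,z1 in((97,115),(115,150),(150,168),(168,185)):
        s=q[(np.hypot(q[:,0]-441,q[:,1]+346)<30)&(q[:,2]>z0)&(q[:,2]<z1)]
        if len(s): print(z0,len(s),s.mean(0),s.min(0),s.max(0))
    return im,P
E
python3 - <<'E'
from bchk import *
im,P=bchk(); save("w5.png",im); to([660.5,-94,250])
E
```

```text
t: 16.68
ee_pos: [440.4, -345.6, 117.7]
orientation: [-2.221, 2.221, -0.0]
ft_force: [-0.2, -0.1, 0.3]
width: 52.5
t: 17.42
ee_pos: [439.9, -345.2, 256.7]
orientation: [2.221, -2.221, -0.002]
ft_force: [0.3, 0.1, -1.1]
width: 52.8
97 50 [ 447.1 -346.7  106.4] [ 444.2 -354.    97.1] [ 448.7 -338.9  114.7]
115 173 [ 447.3 -346.6  136. ] [ 440.6 -355.9  115.4] [ 449.4 -337.8  149.9]
150 179 [ 445.9 -346.5  160.7] [ 434.9 -355.4  150. ] [ 449.3 -338.1  168. ]
168 320 [ 441.5 -346.5  173.5] [ 434.2 -354.1  168. ] [ 447.8 -339.3  176.7]
t 17.48 pos [ 439.7 -345.1  256.2] turn deg [ 0.1  0.1 -0. ] shift cm now [-25.1 -22.1   0.6] after turn [-25.1 -22.1   0.6] F [-0.   0.8 -0.1] w 52.9
```

Brush hangs upright at (440.4,-346.5), as before. Next, above the lever handle.

```bash
python3 -m inch '[{"tx":-3,"ty":-2.7,"tz":0,"ax":0,"ay":0,"az":0,"jaw":0.7},{"tx":-4,"ty":-3.5,"tz":0,"ax":0,"ay":0,"az":0,"jaw":0.7},{"tx":-4,"ty":-3.5,"tz":0,"ax":0,"ay":0,"az":0,"jaw":0.7},{"tx":-4,"ty":-3.5,"tz":0,"ax":0,"ay":0,"az":0,"jaw":0.7},{"tx":-4,"ty":-3.5,"tz":0,"ax":0,"ay":0,"az":0,"jaw":0.7},{"tx":-4,"ty":-3.5,"tz":0,"ax":0,"ay":0,"az":0,"jaw":0.7},{"tx":-2.1,"ty":-1.9,"tz":0,"ax":0,"ay":0,"az":0,"jaw":0.7},{"tx":0,"ty":0,"tz":0,"ax":0,"ay":0,"az":0,"jaw":0.7},{"tx":0,"ty":0,"tz":0,"ax":0,"ay":0,"az":0,"jaw":0.7}]'
python3 - <<'E'
from h import *
C=cal("wrist"); im,d=viewer.get_image("wrist"); P=cloud("wrist",d,C); save("w6.png",im)
np.set_printoptions(precision=1,suppress=True)
q=P[d>0]
for z0,z1 in((65,80),(80,95),(95,106),(106,113)):
    s=q[(np.hypot(q[:,0]-660,q[:,1]+94)<30)&(q[:,2]>z0)&(q[:,2]<z1)]
    if len(s): print(z0,len(s),s.mean(0),s.min(0),s.max(0))
to([660.5,-94,69])
E
```

```text
t: 18.6
ee_pos: [660.3, -95.6, 256.8]
orientation: [2.22, -2.221, -0.002]
ft_force: [-0.2, -0.7, 0.2]
width: 61.4
65 49 [670.4 -93.6  73.3] [ 664.2 -103.6   66.3] [672.5 -82.7  79.9]
80 55 [670.4 -94.1  87.7] [ 662.7 -104.3   80.4] [672.7 -82.2  94.7]
95 128 [666.7 -93.3 102.3] [ 651.3 -104.9   95.3] [672.5 -82.6 105.9]
106 346 [661.9 -93.6 109. ] [ 651.6 -102.9  106. ] [671.  -83.8 112.4]
t 18.65 pos [660.3 -95.9 257.2] turn deg [ 0.1 -0.  -0.1] shift cm now [-0.2 -0.  18.8] after turn [-0.2 -0.  18.8] F [-0.1 -0.4 -0.4] w 61.4
```

View pics/w6.png

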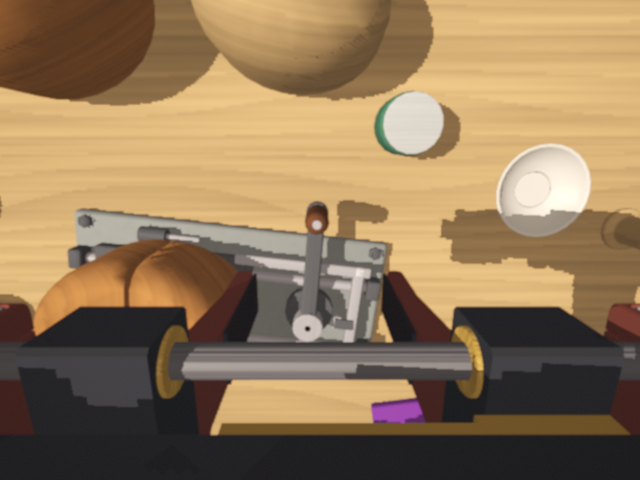

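Wrist view: handle at (317,218), lever down to the boss at (307,327), tin at (412,122) clear. Handle is at (661.2,-93.6), 130.1 mm from the pivot, as specified. Now to descend and grip.

```bash
python3 -m inch '[{"tx":-0.21,"ty":-0.09,"tz":3,"ax":0,"ay":0,"az":0,"jaw":0.7},{"tx":0,"ty":0,"tz":3.5,"ax":0,"ay":0,"az":0,"jaw":0.7},{"tx":0,"ty":0,"tz":3.5,"ax":0,"ay":0,"az":0,"jaw":0.7},{"tx":0,"ty":0,"tz":3.5,"ax":0,"ay":0,"az":0,"jaw":0.7},{"tx":0,"ty":0,"tz":3,"ax":0,"ay":0,"az":0,"jaw":0.7},{"tx":0,"ty":0,"tz":1.5,"ax":0,"ay":0,"az":0,"jaw":0.7},{"tx":0,"ty":0,"tz":0.7,"ax":0,"ay":0,"az":0,"jaw":0.7},{"tx":0,"ty":0,"tz":0,"ax":0,"ay":0,"az":0,"jaw":0},{"tx":0,"ty":0,"tz":0,"ax":0,"ay":0,"az":0,"jaw":0},{"tx":0,"ty":0,"tz":0,"ax":0,"ay":0,"az":0,"jaw":0},{"tx":0,"ty":0,"tz":0,"ax":0,"ay":0,"az":0,"jaw":0},{"tx":0,"ty":0,"tz":0,"ax":0,"ay":0,"az":0,"jaw":0}]'
python3 -m inch '[{"tx":0,"ty":0,"tz":0,"ax":0,"ay":0,"az":0,"jaw":0},{"tx":0,"ty":0,"tz":0,"ax":0,"ay":0,"az":0,"jaw":0},{"tx":0,"ty":0,"tz":0,"ax":0,"ay":0,"az":0,"jaw":0}]'
python3 - <<'E'
from h import *
to([661.2,-93.6,69])
c=np.array([531.5,-82.9]); th0=-.082
prev=None
for a in np.linspace(0,1.6,17):
    p=c+130*np.array([np.cos(th0-a),np.sin(th0-a)])
    if prev is not None: d=p-prev; print(round(a,2),"tx %.2f ty %.2f"%(-d[1]/10,-d[0]/10),p.round(1))
    prev=p
E
```

```text
t: 20.15
ee_pos: [662.6, -92.8, 71.2]
orientation: [-2.222, 2.221, -0.001]
ft_force: [-0.4, -2.7, 2.9]
width: 22.6
t: 20.52
ee_pos: [662.5, -92.8, 71.1]
orientation: [-2.221, 2.221, -0.001]
ft_force: [-0.5, -3.1, 5.1]
width: 22.4
t 20.52 pos [662.5 -92.8  71.1] turn deg [-0.03 -0.02 -0.  ] shift cm now [0.08 0.13 0.21] after turn [0.08 0.13 0.21] F [-0.5 -3.1  5.1] w 22.4
0.1 tx 1.29 ty 0.17 [ 659.4 -106.4]
0.2 tx 1.26 ty 0.30 [ 656.4 -119.1]
0.3 tx 1.23 ty 0.42 [ 652.1 -131.4]
0.4 tx 1.18 ty 0.54 [ 646.7 -143.2]
0.5 tx 1.12 ty 0.66 [ 640.1 -154.4]
0.6 tx 1.05 ty 0.77 [ 632.4 -164.8]
0.7 tx 0.97 ty 0.87 [ 623.7 -174.5]
0.8 tx 0.88 ty 0.96 [ 614.1 -183.3]
0.9 tx 0.77 ty 1.04 [ 603.7 -191. ]
1.0 tx 0.67 ty 1.12 [ 592.5 -197.7]
1.1 tx 0.55 ty 1.18 [ 580.8 -203.2]
1.2 tx 0.43 ty 1.23 [ 568.5 -207.5]
1.3 tx 0.31 ty 1.26 [ 555.9 -210.6]
1.4 tx 0.18 ty 1.29 [ 543.  -212.4]
1.5 tx 0.05 ty 1.30 [ 530.  -212.9]
1.6 tx -0.08 ty 1.30 [ 517.1 -212.1]
```

```bash
python3 -m inch '[{"tx":1.29,"ty":0.17,"tz":0,"ax":0,"ay":0,"az":0,"jaw":0},{"tx":1.26,"ty":0.3,"tz":0,"ax":0,"ay":0,"az":0,"jaw":0},{"tx":1.23,"ty":0.42,"tz":0,"ax":0,"ay":0,"az":0,"jaw":0},{"tx":1.18,"ty":0.54,"tz":0,"ax":0,"ay":0,"az":0,"jaw":0},{"tx":0,"ty":0,"tz":0,"ax":0,"ay":0,"az":0,"jaw":0},{"tx":0,"ty":0,"tz":0,"ax":0,"ay":0,"az":0,"jaw":0}]'
python3 -c "
from h import *
to([646.7,-143.2,70]); print(get_obs()['moment'])"
```

```text
t: 21.28
ee_pos: [648.8, -140.9, 71.1]
orientation: [-2.219, 2.22, 0.0]
ft_force: [1.4, 5.4, 5.0]
width: 22.4
t 21.27 pos [ 648.8 -140.9   71.1] turn deg [-0.1   0.1  -0.04] shift cm now [0.23 0.22 0.11] after turn [0.23 0.21 0.11] F [1.4 5.4 5. ] w 22.4
[ 0.96763557 -0.230239    0.03648358]
```

```bash
python3 -m inch '[{"tx":1.12,"ty":0.66,"tz":0,"ax":0,"ay":0,"az":0,"jaw":0},{"tx":1.05,"ty":0.77,"tz":0,"ax":0,"ay":0,"az":0,"jaw":0},{"tx":0.97,"ty":0.87,"tz":0,"ax":0,"ay":0,"az":0,"jaw":0},{"tx":0.88,"ty":0.96,"tz":0,"ax":0,"ay":0,"az":0,"jaw":0},{"tx":0.77,"ty":1.04,"tz":0,"ax":0,"ay":0,"az":0,"jaw":0},{"tx":0.67,"ty":1.12,"tz":0,"ax":0,"ay":0,"az":0,"jaw":0},{"tx":0,"ty":0,"tz":0,"ax":0,"ay":0,"az":0,"jaw":0},{"tx":0,"ty":0,"tz":0,"ax":0,"ay":0,"az":0,"jaw":0}]'
python3 -c "
from h import *
to([592.5,-197.7,70])"
```

```text
t: 22.28
ee_pos: [595.6, -195.8, 71.1]
orientation: [-2.218, 2.22, -0.003]
ft_force: [4.7, 4.0, 1.0]
width: 22.2
t 22.27 pos [ 595.6 -195.8   71.1] turn deg [-0.2   0.05 -0.04] shift cm now [0.19 0.31 0.11] after turn [0.19 0.31 0.11] F [4.7 4.  1. ] w 22.2
```

```bash
python3 -m inch '[{"tx":0.55,"ty":1.18,"tz":0,"ax":0,"ay":0,"az":0,"jaw":0},{"tx":0.43,"ty":1.23,"tz":0,"ax":0,"ay":0,"az":0,"jaw":0},{"tx":0.31,"ty":1.26,"tz":0,"ax":0,"ay":0,"az":0,"jaw":0},{"tx":0.18,"ty":1.29,"tz":0,"ax":0,"ay":0,"az":0,"jaw":0},{"tx":0.05,"ty":1.3,"tz":0,"ax":0,"ay":0,"az":0,"jaw":0},{"tx":-0.08,"ty":1.5,"tz":0,"ax":0,"ay":0,"az":0,"jaw":0},{"tx":0,"ty":0,"tz":0,"ax":0,"ay":0,"az":0,"jaw":0},{"tx":0,"ty":0,"tz":0,"ax":0,"ay":0,"az":0,"jaw":0},{"tx":0,"ty":0,"tz":0,"ax":0,"ay":0,"az":0,"jaw":0},{"tx":0,"ty":0,"tz":0,"ax":0,"ay":0,"az":0,"jaw":0}]'
python3 - <<'E'
from bchk import *
to([517.1,-212.1,70]); o=get_obs(); p=o["ee_pos"][:2]-[531.5,-82.9]; print("r",np.hypot(*p),"cam",-.082-np.arctan2(p[1],p[0]))
im,P=bchk("side"); v=im[140:300,230:430]; 
im2,d=viewer.get_image("top"); P2=cloud("top",d)
save("fin.png",np.hstack([cv2.resize(v,(500,400),interpolation=2),cv2.resize(im2[150:290,320:425],(300,400),interpolation=2)]))
s=P2.reshape(-1,3); s=s[(np.hypot(s[:,0]-518,s[:,1]-341)<50)&(s[:,2]>42)&(s[:,2]<58)]; print("cup",cv2.minEnclosingCircle(s[:,:2].astype(np.float32)))
E
```

```text
t: 23.52
ee_pos: [518.7, -211.1, 71.2]
orientation: [-2.219, 2.22, -0.006]
ft_force: [6.4, 1.7, 0.6]
width: 21.9
t 23.52 pos [ 518.7 -211.1   71.2] turn deg [-0.27 -0.04 -0.02] shift cm now [0.1  0.16 0.11] after turn [0.1  0.16 0.12] F [6.4 1.7 0.6] w 21.9
r 128.8223073452543 cam 1.5883671021135932
97 36 [ 438.3 -340.1  105.6] [ 430.5 -346.5   97.1] [ 447.3 -336.   114. ]
115 80 [ 437.9 -339.7  133.2] [ 430.3 -347.5  116.7] [ 447.4 -333.   150. ]
150 45 [ 438.2 -340.3  158.9] [ 430.5 -347.9  150.8] [ 447.9 -334.9  167.4]
168 29 [ 438.9 -342.9  173.1] [ 431.8 -354.6  168.1] [ 446.9 -336.3  178.4]
cup ((518.3486938476562, 340.7174377441406), 34.77106857299805)
```

View pics/fin.png

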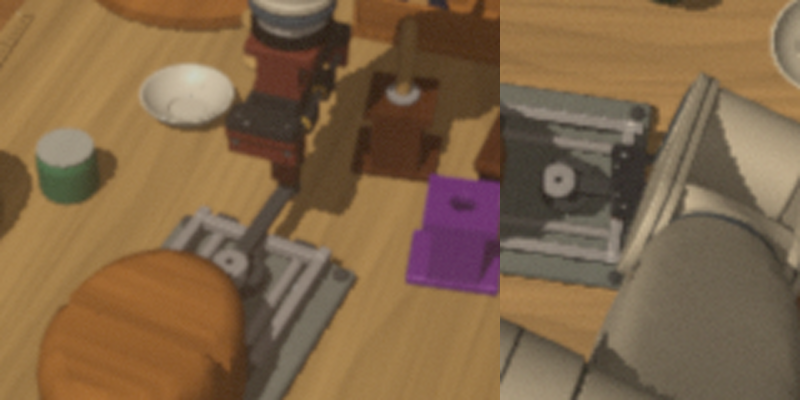

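Final view: lever at (265,215) lies straight away from the head over the roller, held by the fingers. The brush stands upright in the brown stand at (405,70), and the cup is in its place. I'm handing it in.

```bash
python3 -c "
from h import *
to([518.7,-211.1,71.2]); print(ctrl.close_job())"
```

```text
t 23.62 pos [ 518.7 -211.1   71.2] turn deg [-0.27 -0.04 -0.03] shift cm now [ 0. -0. -0.] after turn [ 0. -0. -0.] F [ 7.   1.8 -0.4] w 22.5
the job is handed in; nothing more can be done
None
```

The job is done and handed in at 23.6 s: brush dipped, oil hole dabbed, brush back upright in its brown stand, and the lever held at the cam's highest point.

- **Dip:** the bristle tip reached about 16 mm above the bench inside the cup, against the 27 mm limit.
- **Dab:** the bristles pressed about 7–9 mm onto the boss, with the vertical force up by roughly 2 N.
- **Brush:** measured from the wrist camera after release, it was upright at (440.4, -346.5), less than 1 mm from the hole centre, at its starting height. The last side view still showed it so.
- **Lever:** the tool position gives a cam angle of about 1.59 rad. The wrist feels about 7 N of spring load, and the jaws are closed on the handle at 22 mm.
- **Cup:** it is within about 1 mm of where it started. I did not re-measure the bystanders at the end, but nothing was seen or felt to touch them.

The first move was refused because its rows lacked keys; nothing moved and I sent it again. The final handle radius reads 128.8 mm instead of 130 mm, which is within the reading noise. No check failed.

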